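# Lock the test plug into the spring-sleeve power coupler

### The arm

A 7-joint arm with a two-finger parallel gripper is mounted at the origin on the work surface. World frame = base frame: x ahead of the robot, y to its left, z up, the work surface at z = 0. Lengths are in m, angles in rad, forces in N, time in s.
With the tool pointing down it reaches from about 0.425 to 0.875 m from the base axis. Payload 4.7 kg.
Tool frame: the origin (TCP) lies at the very end of the fingers, on their centre line; the grasp point (between the pads) lies 19 mm behind it; z points along the fingers, y is the line along which they close (so a half turn about z gives the same grasp; the last joint's range is limited). The gripper opens to 87 mm and grips with 3 to 60 N. Pads are 19 mm wide; open, the fingers measure 117 mm over their backs; the gripper's body (75 mm by 190 mm) begins 51 mm behind the grasp point.
Start: joints at [1.134, 0.321, -0.07, 1.45, 0.023, 1.371, -0.057], TCP at [0.283, -0.585, 0.223] pointing down, gripper open.
Joint ranges: [-2.86, 2.86], [-0.3, 2.09], [-1.38, 1.24], [0.06, 2.45], [-1.56, 4.7], [0.09, 2.05], [-2.69, 2.69]. Speed limits (rad/s): [2.57, 2.57, 3.14, 3.14, 3.14, 3.14, 3.14].

### API

Orientations are given as a rotation vector (axis times angle).
In Python, from bench import ctrl gives the robot as it stands.
- The arm moves only by the shell command python3 -m jog 'ROWS' [FORCE]. ROWS is JSON, a list that holds one entry, the list of rows, each a list of 7 numbers: the shift along the tool's x, y, z in mm, then the turn, a rotation vector about the tool's x, y, z in degrees, then the finger opening in mm, from 0 to 87. A call has 1 to 10 rows; each row is the pose to reach, as a shift and turn from the pose commanded when the call began, along the tool's axes at that moment; what a row does not reach only later rows make up. A row lasts 1/10 s, in which the tool goes at most 50 mm and 8.59 degrees, less where a joint would pass 70% of its speed; a pose out of reach is approached as far as the arm can. A call with a gripper value outside its range is refused whole. The fingers move at their own pace and stop on an object; FORCE is the grip in N (left out, the last holds). Time passes only in rows, so rows that repeat a pose let the fingers close. It gives the time, the measured TCP pose, the force, the opening and the grip force at its end, in the units of the state.
- ctrl.get_state(): the state, without advancing time (a new reading comes with each control period).
- ctrl.get_image(name): name is "scene" or "top"; returns a dict with "image" (420x560x3 uint8, red, green, blue), "depth" (420x560 float32, m along the optical axis (not along the pixel's ray), 0 where there is no reading), "fov_y" (degrees; the focal length in pixels is half the picture's height over the tangent of half this angle, whatever the lens; pixels are square), "cx", "cy" (the principal point, pixels), "rvec" (rotation vector, rad) and "tvec" (3), from world to camera coordinates, as OpenCV has them. Camera axes: x right, y down, z forward; pixel columns grow to the right and rows downward; lengths in m; the calibration is good to about 2 mm. A picture is of the moment at which its call begins.
- ctrl.close_job(): hands the job in; it is judged then, once.
The state is a dict: "time": time; "joint_positions": joint angles; "qd": joint speeds; "joint_torque": joint torques, N m; "position": TCP position; "tool_rot": TCP orientation; "ft_force": force on the tool from outside, world axes, zero at the start; "torque": the same for the moment, N m; "grip_width": opening from 0.0 (shut) to 1.0 (fully open); "grip_force": force on a finger pad.
Only numpy, scipy, OpenCV 4.12 (cv2) and the standard library are available. Lean on these libraries where they do the work, as an engineer would, in place of code of your own. Each camera call takes 0.05 s, during which the arm holds its last target. There are 200 camera calls.

### The job

On the shop counter's test stand, pull the coupler's blue spring sleeve down until it catches by itself and let go of it. Then take the orange test plug from the rack and press it, nose down and without forcing it (20 N at most), fully home into the coupler until the sleeve springs back up and locks it. Let go, leave it standing there, and leave the other goods where they are.

Things in the scene. Friction and masses are not known exactly. Their poses are not given: they have to be found in the camera images.
- stand: test stand fixed to the counter: grey base plate 150 x 100 x 10 mm (from 55 mm behind to 95 mm ahead of the axis along its x) carrying an upright power coupler; a grey lamp box 42 mm high stands on the base's +x end, 58 mm from the axis. Origin on the counter, on the nominal coupler axis; z up. Its coupler (below) is measured from the REAL mouth.
- mouth (a point): NOMINAL centre of the mouth, 110 mm above the counter. The real brass coupler is clamped up to 7 mm higher or lower (not measured), vertically rigid; its floating mount is up to 3 mm off sideways and gives way sideways (about 2 N, at most 4 mm from nominal in x or y). Flared mouth: rim 36 mm outside, 26 mm inside, narrowing over 8 mm to a 20 mm bore.
- sleeve_mid (a point): NOMINAL middle of the blue ribbed sleeve when up, 23 mm below the nominal mouth (same height error). Sleeve 42 mm outer diameter, 26 mm tall, from 10 to 36 mm below the real mouth; free space for fingers around it down to 45 mm above the counter. With it up, four jaws block the bore; fully down they open and a white sprung poppet rises between them, so it stays down by itself.
- home (a point): NOMINAL place of the plug's nose tip when home: 40 mm below the mouth (same height error). Pushing in presses the poppet down and rubs along the jaws: resistance starts about 20 mm before home, 5 to 12 N in all. Home is when the flange meets the rim, a hard stop: the jaws drop into the plug's groove and the sleeve jumps up. More than 25 N damages the coupler.
- sleeve (a joint): position of the blue sleeve in m: 0 = up (rest, and locked), 0.008 = fully down (hard stop), about 0.006 = caught down. Its spring pushes up with 5 N at 0 and 7 N at 0.008.
- test_plug: the orange test plug, about 120 g, upright in one of the rack's three holes. Origin at the nose tip, z up along its axis. Steel nose 18 mm in diameter, 40 mm long, locking groove 12.5 to 21.5 mm above the tip; black flange 33 mm in diameter from 40 to 46 mm; orange grip barrel 28 mm in diameter from 46 to 88 mm. Round: no key, any yaw.
- rack: grey rack block fixed to the counter, 60 mm (x) x 200 mm (y) x 50 mm high; three upright holes 21 mm wide, 45 mm deep, in a row along its y at -65, 0 and +65 mm; the plugs hang in them by their flanges, nose tip 10 mm above the counter. Origin at the centre of its underside.
- plug_white: bystander, white plug of the same form as the test plug; origin at the nose tip; stands in the rack; leave it where it is
- plug_black: bystander, black plug of the same form as the test plug; origin at the nose tip; stands in the rack; leave it where it is
- strip_white: bystander, white four-outlet power strip; 56 x 280 x 36 mm; origin at the centre of its underside; leave it where it is
- strip_wood: bystander, wood-coloured three-outlet power strip; 56 x 225 x 36 mm; origin at the centre of its underside; leave it where it is
- screwdriver: bystander, screwdriver with yellow handle; about 170 mm long, lying; origin under its middle; leave it where it is
- socket_black: bystander, black single wall outlet; 75 x 75 x 32 mm; origin at the centre of its underside; leave it where it is
- socket_grey: bystander, grey single wall outlet; 75 x 75 x 32 mm; origin at the centre of its underside; leave it where it is
Things that resemble listed ones, but are neither listed nor needed, are in the scene too. There is more than one size of the test_plug; the job needs the larger.

How it is judged:
On the way:
1. the sleeve stays down by itself, let go, with the plug not yet in the coupler (value of joint sleeve above 0.004 m and contact force between the fingers and stand below 0.3 N and contact force between test_plug and stand below 0.1 N), for 0.2 s.
At the end, for the whole second after the job is handed in: The sleeve is up (less than 2 mm from its rest) and the orange test plug stands upright (within 7 degrees) in the coupler, at most 9 mm off the nominal axis, its tip 30 to 50 mm below the nominal mouth (40 mm below the real one: locked), at rest and released (value of joint sleeve below 0.002 m and horizontal distance between test_plug and mouth below 0.009 m and z of test_plug in the frame of mouth between -0.05 and -0.03 m and angle between test_plug's own z axis and vertical below 0.12 rad and linear speed of test_plug below 0.01 m/s); the robot touches nothing.
It fails at once if the test plug is forced: it presses on the coupler with more than 25 N (contact force between test_plug and stand above 25 N).
It fails at once if another of the goods is moved by more than 30 mm (distance of any of plug_white, plug_black, strip_white, strip_wood, screwdriver, socket_black, socket_grey from where it was at the start of the episode above 0.03 m).
It also fails if it takes over 56 s, if anything falls off the work surface, if the arm or the gripper's body presses on something with over 40 N, if the wrist force passes 120 N, or if a joint passes its speed limit or range.

## Working session

There is one attempt and no reset: what is moved stays moved. The work goes in short steps, Python scripts to look and compute and a shell command to move; the robot and the scene stay as the last step left them, time stands still between calls to the robot, and variables do not carry over. Pictures are saved under pics/ and viewed, at most 10 in all, crops included, and the job is handed in when it is done.

```bash
ls; mkdir -p pics
cat > h.py <<'E'
import numpy as np, cv2
from scipy.spatial.transform import Rotation as R
from bench import ctrl
def grab(n,save=None):
    d=ctrl.get_image(n); np.savez('/tmp/'+n+'.npz',**d)
    if save: cv2.imwrite('pics/'+save,d['image'][:,:,::-1])
    return d
def load(n): return np.load('/tmp/'+n+'.npz')
def pt(d,u,v,z=None):
    # world point: from depth or by plane z
    f=210/np.tan(np.radians(float(d['fov_y']))/2)
    M=R.from_rotvec(d['rvec']).as_matrix(); t=np.array(d['tvec'])
    r=np.array([(u-d['cx'])/f,(v-d['cy'])/f,1.])
    c=-M.T@t; w=M.T@r
    if z is None: return c+w*float(d['depth'][int(v),int(u)])
    return c+w*(z-c[2])/w[2]
def proj(d,p):
    f=210/np.tan(np.radians(float(d['fov_y']))/2)
    q=R.from_rotvec(d['rvec']).as_matrix()@np.array(p)+d['tvec']
    return f*q[:2]/q[2]+[d['cx'],d['cy']]
def rel(target):
    s=ctrl.get_state(); return R.from_rotvec(s['tool_rot']).inv().apply(np.array(target)-s['position'])*1000
E
python3 - <<'E'
from h import *
for n in('scene','top'):
    d=grab(n,n+'0.png'); print(n,d['fov_y'],d['cx'],d['cy'],-R.from_rotvec(d['rvec']).as_matrix().T@d['tvec'])
s=ctrl.get_state(); print(s); print(R.from_rotvec(s['tool_rot']).as_matrix().round(3))
E
```

```text
pics
scene 49.148886134992416 279.52766491803027 207.28708084737625 [ 0.98558753 -0.31616816  0.92517309]
top 56.77108230812859 277.0891525019752 207.04111302712568 [0.41759865 0.04792787 1.17666485]
{'time': 0.1, 'joint_positions': array([ 1.13411721,  0.32171897, -0.07009706,  1.4515288 ,  0.02259567,
        1.37082097, -0.05691266]), 'qd': array([-0.00047598, -0.00055606,  0.00039119, -0.00409935,  0.00067748,
       -0.00010328, -0.00077463]), 'joint_torque': array([-1.04958883e-04, -4.92573524e+01, -4.05606637e-01, -3.13403535e+01,
       -6.41554850e-02,  3.94345319e-02,  3.83309555e-05]), 'position': array([ 0.28293362, -0.58464437,  0.22160256]), 'tool_rot': array([-3.06053966e+00, -7.01778042e-01,  7.22887302e-04]), 'ft_force': array([-0.24543304,  0.43072279, -0.83024855]), 'torque': array([ 0.00653948,  0.01105239, -0.03515407]), 'grip_force': 0.0, 'grip_width': 0.9985125749906388}
[[ 0.9    0.436 -0.001]
 [ 0.436 -0.9    0.001]
 [-0.    -0.002 -1.   ]]
```

View pics/scene0.png

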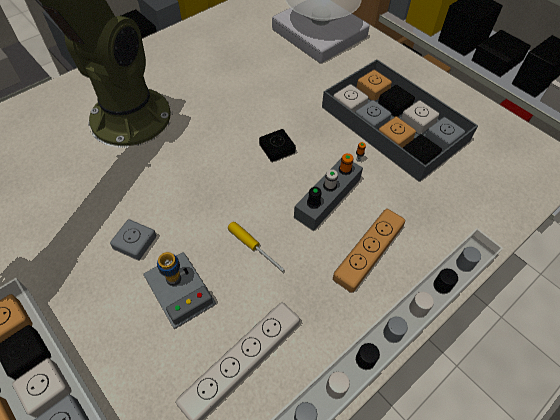

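View pics/top0.png

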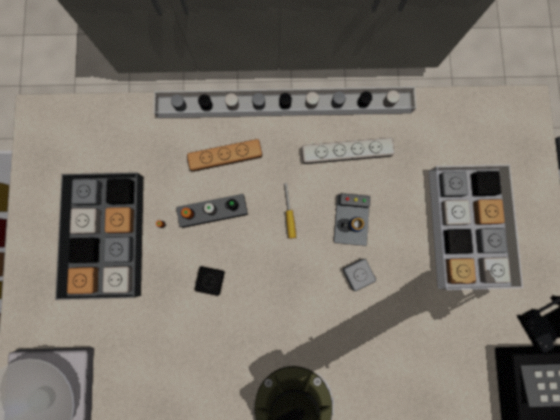

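The test plug is in the rack's left hole (top view 187,213). The loose one at (160,223) is the small lookalike, and the coupler is at (356,225). I'll enlarge the coupler and the rack next.

Run:
```python
from h import *
t=load('top');s=load('scene')
def crop(d,u,v,w,h,k): return cv2.resize(d['image'][v:v+h,u:u+w,::-1],None,fx=k,fy=k,interpolation=cv2.INTER_CUBIC)
a=crop(t,325,185,60,66,6); b=crop(s,140,240,80,66,5)[:396]
c=crop(t,150,185,110,50,5)[:200]; e=crop(s,290,135,85,95,4)
b=cv2.resize(b,(440,396))
top=np.hstack([a,b])
e=crop(s,290,140,80,50,5)[:200]
low=np.hstack([crop(t,150,190,100,50,4),crop(s,290,138,100,50,4)]) 
cv2.imwrite('pics/crop1.png',np.vstack([top,low]))
for n,d,px in(('mouthT',t,[(356,225)]),('plugT',t,[(187,213)]),('mouthS',s,[(168,260)]),('plugS',s,[(347,158)])):
    for p in px: print(n,pt(d,*p).round(4))
```

```text
mouthT [ 0.5076 -0.1924  0.0774]
plugT [0.5499 0.282  0.0999]
mouthS [ 0.502  -0.1847  0.0817]
plugS [0.5562 0.2852 0.0985]
```

View pics/crop1.png

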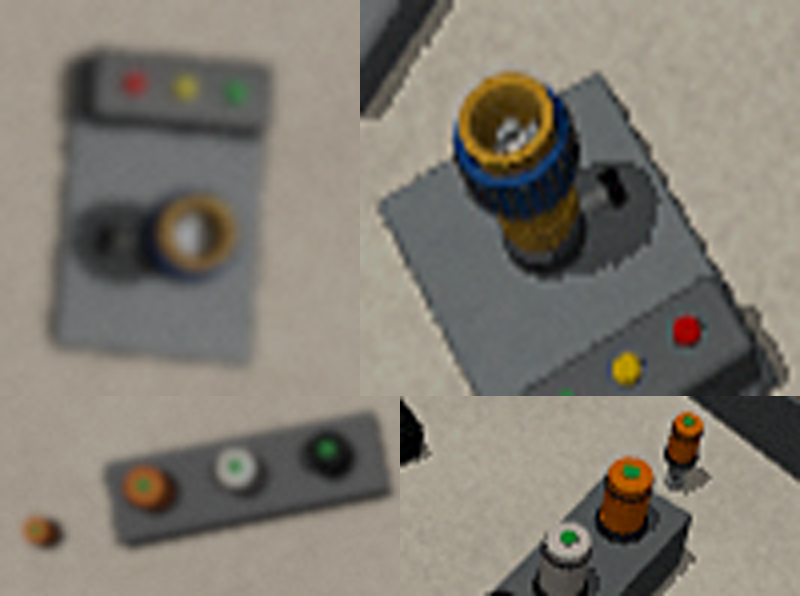

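Run:
```python
from h import *
t=load('top');s=load('scene')
def tri(pt_t,pt_s):
    A=[];b=[]
    for d,(u,v) in((t,pt_t),(s,pt_s)):
        c=pt(d,u,v,1.0)if 0 else -R.from_rotvec(d['rvec']).as_matrix().T@d['tvec']
        w=pt(d,u,v,0)-c; w/=np.linalg.norm(w); P=np.eye(3)-np.outer(w,w); A.append(P);b.append(P@c)
    p=np.linalg.lstsq(np.vstack(A),np.hstack(b),rcond=None)[0]
    print(p.round(4),[ (proj(d,p)-q).round(2) for d,q in((t,pt_t),(s,pt_s))])
tri((357.2,223.5),(166.4,259.6)); tri((186.5,212.5),(347.4,157))
# base plate top edges via top view, z=.01
for q in((65,130),(52,345),(248,362)): print('base',pt(t,325+q[0]/6-.4,185+q[1]/6-.4,.01).round(4))
for q in((115,465),(120,545),(390,492),(375,412)): print('rack',pt(t,150+q[0]/4-.4,190+(q[1]-396)/4-.4,.05).round(4))
# brass rim depth points
for n,d in(('t',t),('s',s)):
    u0,v0=((357,224) if n=='t' else (166,260)); P=np.array([pt(d,u,v) for u in range(u0-14,u0+15) for v in range(v0-14,v0+15) if d['depth'][v,u]>0])
    zz=np.sort(P[:,2])[::-1]; print(n,'top z',zz[[0,5,10,20,40,60]].round(4)); Q=P[P[:,2]>zz[20]-.004]; print((Q.min(0)+Q.max(0))/2, Q.max(0)-Q.min(0))
print('black',pt(s,140+(605-360)/5.5,240+185/6),pt(t,325+115/6,185+240/6))
```

```text
[ 0.51   -0.1902  0.1013] [array([-0.2, -0.1]), array([-0.32,  0.03])]
[0.5532 0.286  0.0981] [array([-0.76, -0.57]), array([-1.1,  0.2])]
base [ 0.5715 -0.1475  0.01  ]
base [ 0.4633 -0.1362  0.01  ]
base [ 0.4525 -0.234   0.01  ]
rack [0.5746 0.3182 0.05  ]
rack [0.5161 0.314  0.05  ]
rack [0.5503 0.1182 0.05  ]
rack [0.6097 0.1284 0.05  ]
t top z [0.1079 0.1067 0.1058 0.1052 0.1031 0.1002]
[ 0.50935007 -0.19184877  0.10472534] [0.03087781 0.03372356 0.00634608]
s top z [0.1091 0.1067 0.1066 0.106  0.1051 0.1043]
[ 0.51107419 -0.19059038  0.10564025] [0.03496348 0.03266008 0.00690537]
black [ 0.51783598 -0.16412875  0.03016296] [ 0.51246947 -0.16810206  0.02731954]
```

```bash
python3 -c "
from h import *
print(rel([.510,-.191,.20]))"; python3 -m jog '[[[40,-27,2,0,0,4,87],[80,-54,5,0,0,8,87],[120,-81,8,0,0,12,87],[160,-108,10,0,0,16,87],[200,-136,12,0,0,20,87],[240,-163,15,0,0,24,87],[280,-190,17,0,0,28,87],[320,-218,19,0,0,31.8,87],[350,-240,21,0,0,31.8,87],[376,-255,22,0,0,31.8,87]]]' 40; python3 -m jog '[[[0,0,0,0,0,0,87],[0,0,0,0,0,0,87]]]'; python3 -c "
from h import *
s=ctrl.get_state();print(s,R.from_rotvec(s['tool_rot']).as_matrix().round(3));print(rel([.510,-.191,.064]))"
```

```text
[ 375.89047768 -255.35074117   22.00118581]
time: 1.1
position: [0.5111, -0.1885, 0.2002]
tool_rot: [-3.137, 0.159, 0.001]
ft_force: [-0.4, -0.5, -0.2]
grip_width: 0.999
grip_force: 0.0
time: 1.3
position: [0.5104, -0.1912, 0.2001]
tool_rot: [3.137, -0.161, -0.002]
ft_force: [-0.5, -0.6, 1.1]
grip_width: 1.003
grip_force: 0.0
{'time': 1.3, 'joint_positions': array([ 0.62639371,  0.12912908, -0.34338468,  1.73417725,  0.04558923,
        1.28696764, -1.40041245]), 'qd': array([ 0.02486997, -0.00418947,  0.03563959,  0.00224758,  0.00803531,
        0.00204   ,  0.00279463]), 'joint_torque': array([-1.54768590e+00, -3.65571749e+01, -2.68282279e+00, -3.08065474e+01,
       -2.85333171e-01, -1.02092028e-01, -2.45231070e-02]), 'position': array([ 0.51040413, -0.19123536,  0.20010701]), 'tool_rot': array([ 3.13730390e+00, -1.60851381e-01, -1.57888254e-03]), 'ft_force': array([-0.47800831, -0.56236145,  1.12808651]), 'torque': array([ 0.02518842,  0.00508756, -0.01355755]), 'grip_force': 0.0, 'grip_width': 1.0031980130401736} [[ 0.995 -0.102 -0.001]
 [-0.102 -0.995 -0.   ]
 [-0.001  0.    -1.   ]]
[ -0.29061173  -0.2225812  136.1073227 ]
```

```bash
python3 -m jog '[[[0,0,30,0,0,0,87],[0,0,60,0,0,0,87],[0,0,85,0,0,0,87],[0,0,105,0,0,0,87],[0,0,120,0,0,0,87],[0,0,130,0,0,0,87],[0,0,136,0,0,0,87],[0,0,136,0,0,0,87],[0,0,136,0,0,0,60]]]'; python3 -m jog '[[[0,0,0,0,0,0,50],[0,0,0,0,0,0,46],[0,0,0,0,0,0,30],[0,0,0,0,0,0,30],[0,0,0,0,0,0,30],[0,0,0,0,0,0,30]]]' 40
```

```text
time: 2.2
position: [0.5111, -0.192, 0.0653]
tool_rot: [3.137, -0.164, 0.002]
ft_force: [0.1, -0.4, 0.6]
grip_width: 0.965
grip_force: 0.0
time: 2.8
position: [0.5106, -0.1915, 0.0647]
tool_rot: [-3.137, 0.163, -0.0]
ft_force: [-0.4, 0.4, 1.2]
grip_width: 0.474
grip_force: 40.0
```

Run:
```python
from h import *
d=grab('scene'); 
cv2.imwrite('pics/g1.png',cv2.resize(d['image'][200:340,100:260,::-1],None,fx=4,fy=4,interpolation=cv2.INTER_CUBIC))
```

```text
(no output)
```

View pics/g1.png

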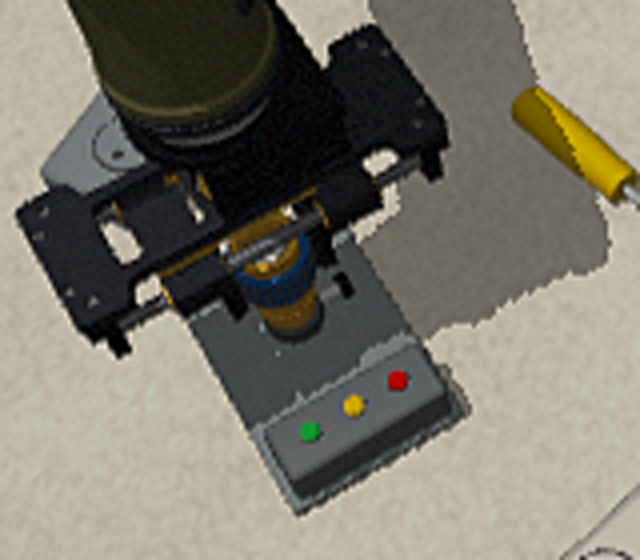

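The fingers straddle the blue sleeve around (280,275) in the crop. The opening of about 41 mm matches its 42 mm diameter, so I'll pull down now.

```bash
python3 -m jog '[[[0,0,1,0,0,0,30],[0,0,2,0,0,0,30],[0,0,3,0,0,0,30],[0,0,4,0,0,0,30],[0,0,4,0,0,0,30],[0,0,4,0,0,0,30]]]'; python3 -m jog '[[[0,0,1,0,0,0,30],[0,0,2,0,0,0,30],[0,0,3,0,0,0,30],[0,0,4,0,0,0,30],[0,0,4,0,0,0,30],[0,0,4,0,0,0,30]]]'
```

```text
time: 3.45
position: [0.511, -0.1919, 0.0609]
tool_rot: [3.137, -0.164, 0.001]
ft_force: [-0.2, 0.7, 4.8]
grip_width: 0.473
grip_force: 40.0
time: 4.05
position: [0.511, -0.1919, 0.057]
tool_rot: [3.137, -0.164, 0.002]
ft_force: [-0.8, 0.8, 6.3]
grip_width: 0.477
grip_force: 40.0
```

```bash
python3 -m jog '[[[0,0,0.5,0,0,0,30],[0,0,1,0,0,0,30],[0,0,1,0,0,0,30],[0,0,1,0,0,0,30]]]'; python3 -m jog '[[[0,0,0.5,0,0,0,30],[0,0,1,0,0,0,30],[0,0,1,0,0,0,30],[0,0,1,0,0,0,30]]]'
```

```text
time: 4.45
position: [0.5113, -0.1921, 0.0564]
tool_rot: [3.137, -0.164, 0.003]
ft_force: [-0.5, 0.4, 7.1]
grip_width: 0.478
grip_force: 40.0
time: 4.85
position: [0.5122, -0.1923, 0.0563]
tool_rot: [3.136, -0.164, 0.005]
ft_force: [-0.8, 1.5, 10.8]
grip_width: 0.474
grip_force: 40.0
```

That's the hard stop: the force jumps to 10.8 N with no further travel. I'll ease off and release.

```bash
python3 -m jog '[[[0,0,-1,0,0,0,30],[0,0,-1.5,0,0,0,30],[0,0,-1.5,0,0,0,44],[0,0,-1.5,0,0,0,60],[0,0,-1.5,0,0,0,75],[0,0,-1.5,0,0,0,75],[0,0,-1.5,0,0,0,75],[0,0,-1.5,0,0,0,75]]]'; python3 -m jog '[[[0,0,-15,0,0,0,80],[0,0,-50,0,0,0,80],[0,0,-90,0,0,0,80],[0,0,-135,0,0,0,80],[0,30,-150,0,0,0,80],[0,-80,-150,0,0,0,80],[0,-130,-150,0,0,0,80],[0,-180,-150,0,0,0,80]]]'
python3 - <<'E'
from h import *
d=grab('scene');t=grab('top')
k=lambda d,u,v:cv2.resize(d['image'][v:v+50,u:u+60,::-1],None,fx=6,fy=6,interpolation=cv2.INTER_CUBIC)
cv2.imwrite('pics/g2.png',np.hstack([k(d,140,240),k(t,325,195)]))
E
```

```text
time: 5.65
position: [0.5103, -0.1918, 0.0558]
tool_rot: [-3.137, 0.164, 0.001]
ft_force: [0.0, -0.1, -0.1]
grip_width: 0.834
grip_force: 0.0
time: 6.45
position: [0.5233, -0.0712, 0.2077]
tool_rot: [3.137, -0.166, 0.003]
ft_force: [1.4, 0.2, -0.7]
grip_width: 0.918
grip_force: 0.0
```

View pics/g2.png

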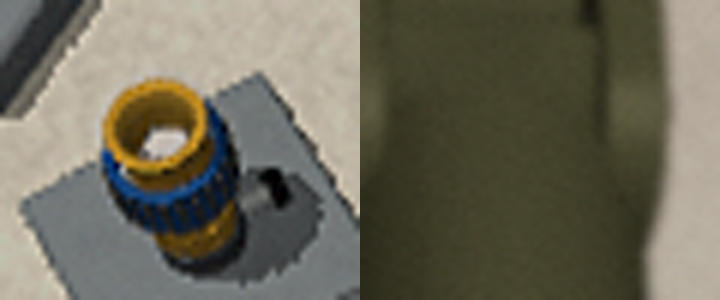

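The sleeve stays down by itself: it sits lower, with more brass showing above it at (160,130), and the white poppet is up in the bore. Now the plug.

```bash
python3 -m jog '[[[0,-20,0,0,0,-8.5,80],[0,-50,0,0,0,-17,80],[0,-80,0,0,0,-25.5,80],[0,-110,0,0,0,-34,80],[0,-140,0,0,0,-42.5,80],[0,-170,0,0,0,-51,80],[0,-200,0,0,0,-59.5,80],[0,-220,0,0,0,-68,80],[0,-220,0,0,0,-76.5,80],[0,-220,0,0,0,-85,80]]]'; python3 -m jog '[[[0,0,0,0,0,-8.5,80],[0,0,0,0,0,-17,80],[0,0,0,0,0,-21.5,80],[0,0,0,0,0,-21.5,80],[0,0,0,0,0,-21.5,80]]]';python3 -c "
from h import *
s=ctrl.get_state();print(R.from_rotvec(s['tool_rot']).as_matrix().round(3),s['joint_positions']);print(rel([.552,.285,.06]))"
```

```text
time: 7.55
position: [0.5459, 0.1475, 0.2071]
tool_rot: [2.415, 2.009, 0.001]
ft_force: [-0.5, -0.3, 0.1]
grip_width: 0.917
grip_force: 0.0
time: 8.05
position: [0.546, 0.1462, 0.2067]
tool_rot: [2.01, 2.413, 0.0]
ft_force: [0.6, -0.4, -0.3]
grip_width: 0.922
grip_force: 0.0
[[-0.181  0.984  0.001]
 [ 0.984  0.181 -0.   ]
 [-0.     0.001 -1.   ]] [ 0.36026789  0.22043725 -0.76268161  1.66733734  0.15726869  1.31609723
 -0.24844006]
[135.47935886  30.81855182 146.66245685]
```

```bash
python3 -m jog '[[[45,10,0,0,0,0,80],[90,20,0,0,0,0,80],[135.5,31,0,0,0,0,80],[135.5,31,20,0,0,0,80],[135.5,31,55,0,0,0,80],[135.5,31,85,0,0,0,70],[135.5,31,110,0,0,0,60],[135.5,31,130,0,0,0,60],[135.5,31,146,0,0,0,60],[135.5,31,146,0,0,0,60]]]'
python3 - <<'E'
from h import *
s=ctrl.get_state();print(s['joint_positions'],rel([.552,.285,.06]))
d=grab('scene')
cv2.imwrite('pics/g3.png',cv2.resize(d['image'][120:220,290:390,::-1],None,fx=6,fy=6,interpolation=cv2.INTER_CUBIC))
E
```

```text
time: 9.05
position: [0.5503, 0.2842, 0.0578]
tool_rot: [-2.008, -2.414, 0.006]
ft_force: [-0.6, -1.3, -0.4]
grip_width: 0.696
grip_force: 0.0
[ 0.07110626  0.49879332 -0.74883475  1.68589842  0.37167336  1.10917902
 -0.60386605] [ 0.46074797  1.78434425 -2.18462265]
```

View pics/g3.png

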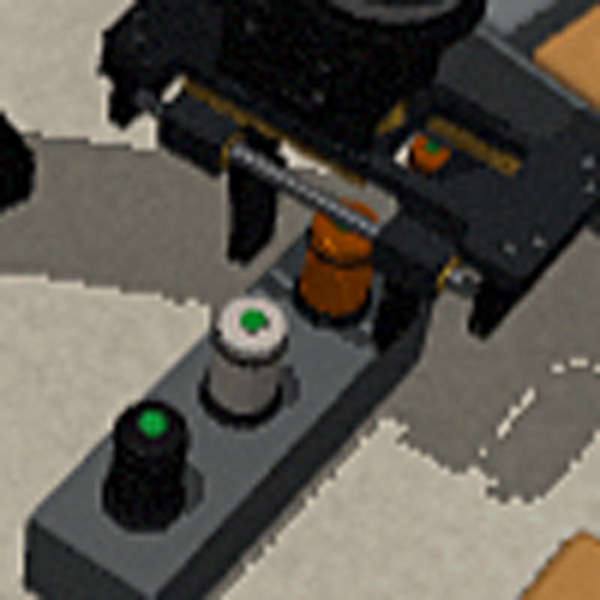

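The fingers stand on both sides of the orange barrel at (340,260) in the crop, clear of the white plug. Closing.

```bash
python3 -m jog '[[[0,0,0,0,0,0,45],[0,0,0,0,0,0,35],[0,0,0,0,0,0,20],[0,0,0,0,0,0,20],[0,0,0,0,0,0,20],[0,0,0,0,0,0,20]]]' 50; python3 -m jog '[[[0,0,-5,0,0,0,20],[0,0,-15,0,0,0,20],[0,0,-30,0,0,0,20],[0,0,-50,0,0,0,20],[0,0,-80,0,0,0,20],[0,0,-115,0,0,0,20],[0,0,-150,0,0,0,20],[0,0,-150,0,0,0,20],[0,0,-150,0,0,0,20]]]'
python3 - <<'E'
from h import *
print(rel([.511,-.191,.21]))
d=grab('scene');
p=ctrl.get_state()['position']; print(p,proj(d,p),ctrl.get_state()['torque'])
u,v=proj(d,p).astype(int)
cv2.imwrite('pics/g4.png',cv2.resize(d['image'][max(v-50,0):v+50,u-60:u+60,::-1],None,fx=6,fy=6,interpolation=cv2.INTER_CUBIC))
E
```

```text
time: 9.7
position: [0.5526, 0.2854, 0.0606]
tool_rot: [2.008, 2.415, 0.003]
ft_force: [0.7, 0.1, 0.5]
grip_width: 0.312
grip_force: 50.0
time: 10.6
position: [0.5511, 0.2855, 0.2107]
tool_rot: [2.008, 2.416, -0.0]
ft_force: [-0.5, 0.6, -1.5]
grip_width: 0.31
grip_force: 50.0
[-461.06691782 -126.65288738    0.85459876]
[0.55064807 0.28487525 0.20935668] [351.95170336 123.13306649] [ 0.00160414 -0.09574793  0.00633919]
```

View pics/g4.png

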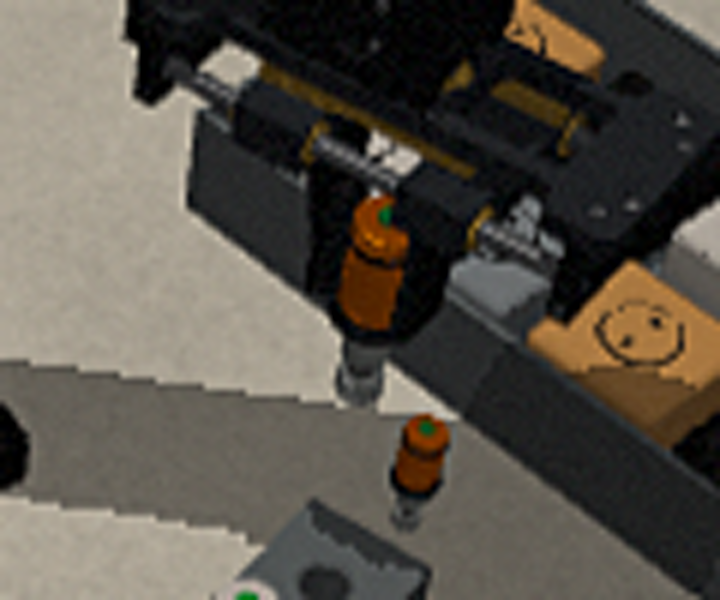

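The plug hangs upright in the fingers, with the nose at about (358,370) in the crop. I'll check its offset in the grip while moving to above the coupler.

```bash
python3 - <<'E'
from h import *
d=load('scene')
f=lambda x,dz:(proj(d,[.5506-.181*x,.2849+.984*x,.2094+dz])-[291,73]+.5)*6
for x in(0,.005): print(x,f(x,-.05),f(x,-.048),f(x,.038))
E
python3 -m jog '[[[-30,-8,0,0,0,0,20],[-75,-20,0,0,0,0,20],[-120,-33,0,0,0,0,20],[-170,-47,0,0,0,0,20],[-220,-60,0,0,0,0,20],[-270,-74,0,0,0,0,20],[-320,-88,0,0,0,0,20],[-370,-101,0,0,0,0,20],[-420,-115,0,0,0,0,20],[-461,-126.6,0,0,0,0,20]]]';python3 -m jog '[[[0,0,0,0,0,0,20],[0,0,0,0,0,0,20],[0,0,0,0,0,0,20]]]'
python3 - <<'E'
from h import *
s=ctrl.get_state();print(s['joint_positions'],s['position'],rel([.511,-.191,.164]))
d=grab('scene');u,v=150,200
cv2.imwrite('pics/g5.png',cv2.resize(d['image'][190:290,110:230,::-1],None,fx=6,fy=6,interpolation=cv2.INTER_CUBIC))
p=s['position']
print([((proj(d,p+[0,0,z])-[110,190]+.5)*6).round(1) for z in(-.05,.038)])
print([((proj(d,[.511,-.191,.104])-[110,190]+.5)*6).round(1)])
E
```

```text
0 [349.66207145 398.83700382] [350.3939642 395.172034 ] [384.20786981 225.84812036]
0.005 [356.98395578 391.33036152] [357.72577929 387.66154387] [391.99295877 218.18722627]
time: 11.65
position: [0.5098, -0.1891, 0.2083]
tool_rot: [-2.006, -2.413, 0.002]
ft_force: [1.5, 0.3, -1.1]
grip_width: 0.308
grip_force: 50.0
time: 11.95
position: [0.5112, -0.1857, 0.2089]
tool_rot: [-2.004, -2.415, -0.0]
ft_force: [0.5, 0.3, -1.4]
grip_width: 0.311
grip_force: 50.0
[ 0.80115845  0.13923738 -0.54457198  1.71728353  0.07313871  1.30814747
  0.42719061] [ 0.51123794 -0.18566036  0.20889422] [-5.30593463 -1.14483308 44.88424983]
[array([319.7, 329.2]), array([261.3, 177.8])]
[array([337.5, 420.3])]
```

View pics/g5.png

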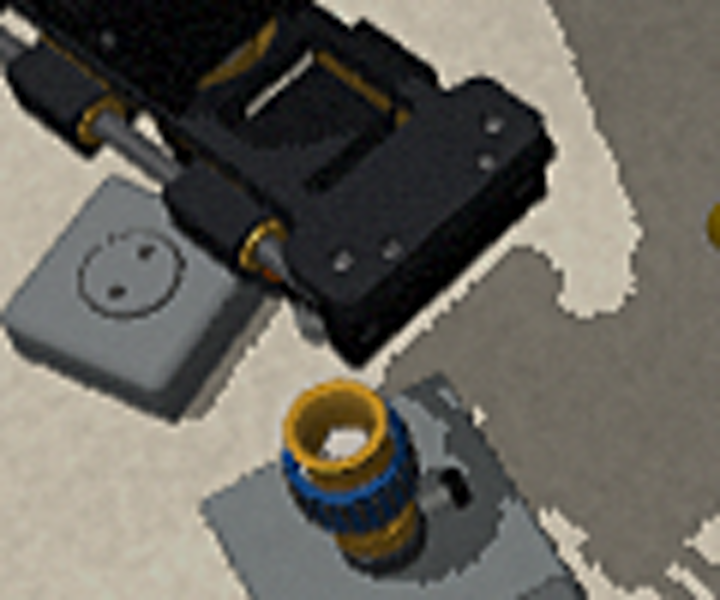

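Mouth rim is centred at (335,427) in the crop. The nose shows at about (310,325), partly hidden behind a finger. I'll lower to just above the mouth and take a closer look there.

```bash
python3 -m jog '[[[-2,-0.5,8,0,0,0,20],[-5,-1,20,0,0,0,20],[-5,-1,32,0,0,0,20],[-5,-1,40,0,0,0,20],[-5,-1,40,0,0,0,20],[-5,-1,40,0,0,0,20]]]'
python3 - <<'E'
from h import *
s=ctrl.get_state();p=s['position'];print(p,rel([.511,-.191,.164]))
d=grab('scene');t=grab('top')
k=lambda d,u,v:cv2.resize(d['image'][v:v+60,u:u+60,::-1],None,fx=10,fy=10,interpolation=cv2.INTER_CUBIC)
cv2.imwrite('pics/g6.png',k(d,135,225))
print([((proj(d,p+[0,0,z])-[135,225]+.5)*10).round(1) for z in(-.05,-.0105)],((proj(d,[.511,-.191,.104])-[135,225]+.5)*10).round(1))
E
```

```text
time: 12.6
position: [0.5116, -0.1924, 0.1698]
tool_rot: [-2.008, -2.416, 0.0]
ft_force: [0.7, -0.5, -0.3]
grip_width: 0.31
grip_force: 50.0
[ 0.5115926  -0.19239757  0.16982459] [ 1.48071454 -0.32518941  5.82511535]
[array([293.1, 318.5]), array([253.3, 218.6])] [312.5 350.5]
```

View pics/g6.png

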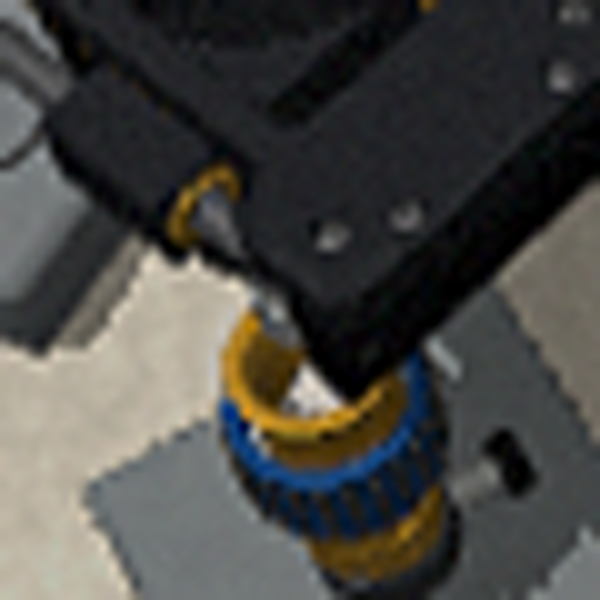

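```bash
python3 -m jog '[[[-1.5,0,2,0,0,0,20],[-1.5,0,5,0,0,0,20],[-1.5,0,7,0,0,0,20],[-1.5,0,9,0,0,0,20],[-1.5,0,11,0,0,0,20],[-1.5,0,13,0,0,0,20],[-1.5,0,15,0,0,0,20],[-1.5,0,15,0,0,0,20],[-1.5,0,15,0,0,0,20]]]'; python3 -m jog '[[[0,0,1.5,0,0,0,20],[0,0,3,0,0,0,20],[0,0,4.5,0,0,0,20],[0,0,6,0,0,0,20],[0,0,6,0,0,0,20],[0,0,6,0,0,0,20]]]'
```

```text
time: 13.6
position: [0.5119, -0.194, 0.155]
tool_rot: [2.008, 2.416, -0.0]
ft_force: [0.1, -0.5, -0.1]
grip_width: 0.311
grip_force: 50.0
time: 14.2
position: [0.5119, -0.1941, 0.149]
tool_rot: [-2.008, -2.416, 0.0]
ft_force: [0.5, -0.2, -1.1]
grip_width: 0.31
grip_force: 50.0
```

```bash
python3 -m jog '[[[0,0,1.5,0,0,0,20],[0,0,3,0,0,0,20],[0,0,4.5,0,0,0,20],[0,0,6,0,0,0,20],[0,0,6,0,0,0,20],[0,0,6,0,0,0,20]]]'; python3 -m jog '[[[0,0,1.5,0,0,0,20],[0,0,3,0,0,0,20],[0,0,4.5,0,0,0,20],[0,0,6,0,0,0,20],[0,0,6,0,0,0,20],[0,0,6,0,0,0,20]]]'
```

```text
time: 14.8
position: [0.5119, -0.194, 0.143]
tool_rot: [-2.008, -2.416, 0.0]
ft_force: [0.0, 0.3, -0.5]
grip_width: 0.313
grip_force: 50.0
time: 15.4
position: [0.5119, -0.194, 0.137]
tool_rot: [-2.008, -2.416, 0.0]
ft_force: [1.0, -0.8, -0.8]
grip_width: 0.312
grip_force: 50.0
```

```bash
python3 -m jog '[[[0,0,1,0,0,0,20],[0,0,2,0,0,0,20],[0,0,3,0,0,0,20],[0,0,4,0,0,0,20],[0,0,5,0,0,0,20],[0,0,6,0,0,0,20],[0,0,6,0,0,0,20]]]'; python3 -m jog '[[[0,0,1,0,0,0,20],[0,0,2,0,0,0,20],[0,0,3,0,0,0,20],[0,0,4,0,0,0,20],[0,0,5,0,0,0,20],[0,0,5,0,0,0,20],[0,0,5,0,0,0,20]]]'
```

```text
time: 16.1
position: [0.513, -0.1943, 0.1326]
tool_rot: [2.007, 2.414, 0.001]
ft_force: [0.1, 0.6, 5.7]
grip_width: 0.312
grip_force: 50.0
time: 16.8
position: [0.5135, -0.1949, 0.1278]
tool_rot: [2.006, 2.413, 0.001]
ft_force: [0.1, -0.7, 4.4]
grip_width: 0.311
grip_force: 50.0
```

```bash
python3 -m jog '[[[0,0,1,0,0,0,20],[0,0,2,0,0,0,20],[0,0,3,0,0,0,20],[0,0,4,0,0,0,20],[0,0,5,0,0,0,20],[0,0,6,0,0,0,20],[0,0,6,0,0,0,20]]]'; python3 -m jog '[[[0,0,1,0,0,0,20],[0,0,2,0,0,0,20],[0,0,3,0,0,0,20],[0,0,3,0,0,0,20],[0,0,3,0,0,0,20]]]'; python3 -m jog '[[[0,0,0.7,0,0,0,20],[0,0,1.5,0,0,0,20],[0,0,1.5,0,0,0,20],[0,0,1.5,0,0,0,20]]]'
```

```text
time: 17.5
position: [0.5135, -0.1949, 0.1219]
tool_rot: [2.006, 2.412, 0.001]
ft_force: [-1.2, -1.0, 6.1]
grip_width: 0.311
grip_force: 50.0
time: 18.0
position: [0.5135, -0.195, 0.119]
tool_rot: [2.006, 2.412, 0.001]
ft_force: [0.2, 0.1, 6.6]
grip_width: 0.313
grip_force: 50.0
time: 18.4
position: [0.5136, -0.195, 0.1175]
tool_rot: [2.006, 2.412, 0.001]
ft_force: [-1.1, -1.5, 6.4]
grip_width: 0.31
grip_force: 50.0
```

```bash
python3 -m jog '[[[0,0,0.7,0,0,0,20],[0,0,1.5,0,0,0,20],[0,0,1.5,0,0,0,20],[0,0,1.5,0,0,0,20]]]'; python3 -m jog '[[[0,0,0.5,0,0,0,20],[0,0,1,0,0,0,20],[0,0,1,0,0,0,20],[0,0,1,0,0,0,20]]]'; python3 -m jog '[[[0,0,0.5,0,0,0,20],[0,0,1,0,0,0,20],[0,0,1,0,0,0,20],[0,0,1,0,0,0,20]]]'
```

```text
time: 18.8
position: [0.5128, -0.1946, 0.1149]
tool_rot: [2.007, 2.414, 0.001]
ft_force: [0.9, -2.0, 3.7]
grip_width: 0.307
grip_force: 50.0
time: 19.2
position: [0.5126, -0.1944, 0.1141]
tool_rot: [2.007, 2.414, 0.0]
ft_force: [-0.4, -0.0, 7.7]
grip_width: 0.314
grip_force: 50.0
time: 19.6
position: [0.5131, -0.1946, 0.114]
tool_rot: [2.006, 2.414, 0.0]
ft_force: [-0.4, -0.0, 12.1]
grip_width: 0.312
grip_force: 50.2
```

There was a force drop and then a hard stop at 0.114, so it should be home and locked. I'll ease off, tug lightly and release.

```bash
python3 -m jog '[[[0,0,-1,0,0,0,20],[0,0,-2,0,0,0,20],[0,0,-3.5,0,0,0,20],[0,0,-3.5,0,0,0,20]]]'; python3 -m jog '[[[0,0,1,0,0,0,20],[0,0,1,0,0,0,20],[0,0,1,0,0,0,30],[0,0,1,0,0,0,40],[0,0,1,0,0,0,60],[0,0,1,0,0,0,60],[0,0,1,0,0,0,60]]]'; python3 -m jog '[[[0,0,-10,0,0,0,60],[0,0,-30,0,0,0,60],[0,0,-60,0,0,0,60],[0,0,-100,0,0,0,60],[40,0,-110,0,0,0,60],[90,0,-110,0,0,0,60],[140,0,-110,0,0,0,60],[190,0,-110,0,0,0,60],[190,0,-110,0,0,0,60]]]'
python3 - <<'E'
from h import *
d=grab('scene');t=grab('top')
cv2.imwrite('pics/g7.png',cv2.resize(d['image'][210:310,110:230,::-1],None,fx=6,fy=6,interpolation=cv2.INTER_CUBIC))
E
```

```text
time: 20.0
position: [0.5118, -0.1941, 0.1155]
tool_rot: [-2.008, -2.416, 0.0]
ft_force: [1.3, -1.3, 3.0]
grip_width: 0.309
grip_force: 50.2
time: 20.7
position: [0.5117, -0.1939, 0.1143]
tool_rot: [-2.008, -2.415, 0.0]
ft_force: [-0.1, -0.3, 0.3]
grip_width: 0.619
grip_force: 0.0
time: 21.6
position: [0.4763, 0.001, 0.226]
tool_rot: [1.993, 2.427, 0.003]
ft_force: [-0.7, 0.1, -0.9]
grip_width: 0.691
grip_force: 0.0
```

View pics/g7.png

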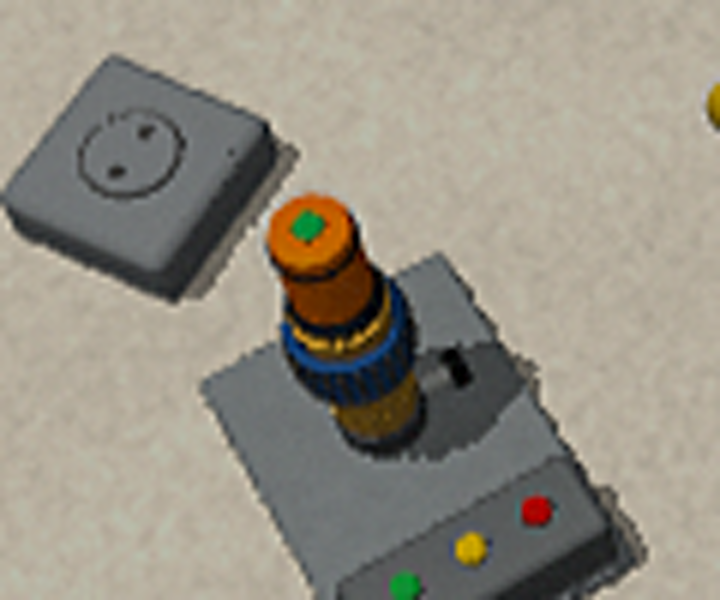

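The plug stands upright in the coupler, released, with its top at (310,225) in the crop. I'll check the sleeve height against the earlier up and down pictures.

Run:
```python
from h import *
up=cv2.imread('pics/scene0.png')[240:290,140:200]
dn=cv2.resize(cv2.imread('pics/g2.png')[:300,:360],(60,50),interpolation=cv2.INTER_AREA)
nw=load('scene')['image'][240:290,140:200,::-1].copy()
for n,i in(('up',up),('down',dn),('now',nw)):
    h=cv2.cvtColor(i,cv2.COLOR_BGR2HSV); m=(h[...,0]>95)&(h[...,0]<125)&(h[...,1]>130)&(h[...,2]>25)
    v,u=np.nonzero(m); b=(h[...,0]>10)&(h[...,0]<28)&(h[...,1]>130)&(h[...,2]>50)
    print(n,m.sum(),'u',u.min(),u.max(),'v',v.min(),v.max(),'mean',u.mean().round(1),v.mean().round(2),[int(v[u==c].max()) for c in range(26,42,2) if (u==c).any()],'brass below',[int(b[30:,c].sum()) for c in range(28,38)])
t=load('top');s=load('scene')
print(pt(s,110+310/6,210+225/6),pt(s,110+310/6,210+225/6,.15))
```

```text
up 109 u 17 38 v 15 35 mean 29.4 28.04 [35, 34, 35, 34, 34, 31, 29] brass below [4, 5, 5, 5, 6, 6, 5, 6, 7, 7]
down 108 u 17 38 v 18 37 mean 29.2 30.52 [37, 36, 37, 37, 35, 33, 32] brass below [4, 5, 3, 3, 4, 5, 5, 5, 5, 5]
now 114 u 17 38 v 17 36 mean 29.1 28.64 [36, 34, 32, 35, 34, 33, 30] brass below [4, 4, 4, 4, 6, 6, 6, 7, 7, 7]
[ 0.51393349 -0.19055573  0.15597282] [ 0.51027111 -0.18958035  0.15      ]
```

Brass visible below the sleeve (pixel count): 56 when up, 44 when down, 55 now, so the sleeve is back up. The plug's top is at 0.156, which fits being home. Handing in.

```bash
python3 -c "
from h import *
print(ctrl.close_job())"
```

```text
the job is handed in; nothing more can be done
None
```

I handed the job in: the orange plug is pressed fully into the coupler, upright and released, and the image check shows the sleeve back up. The highest wrist force I read while pressing it in was about 12 N, and I touched none of the other goods; the hand-in gave no verdict.

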